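# Set the shooting board to a mitre and load the rail

## Robot

A 6-joint arm with a two-finger parallel gripper is mounted at the origin on a cart in front of the work surface, level with it; the furniture and walls round the work are solid. World frame = base frame: x ahead of the robot, y to its left, z up, the work surface at z = 0. Lengths are in mm, angles in degrees, forces in N, time in s.
With the tool pointing down it reaches from about 350 to 850 mm from the base axis. Payload 8.1 kg.
Tool frame: the origin (TCP) lies where the fingers leave the gripper's body, on its centre line; the fingertips stand 73 mm ahead of it and the grasp point (between the pads) lies 54 mm ahead of it; z points along the fingers, y is the line along which they close (so a half turn about z gives the same grasp; the last joint's range is limited). The gripper opens to 85 mm and grips with 20 to 120 N. Pads are 22 mm wide; open, the fingers measure 114 mm over their backs; the gripper's body (76 mm by 85 mm) begins 54 mm behind the grasp point. The pads swing forward as they close: fully open they stand 13 mm farther back than shut.
Start: joints at [-76.799, 7.471, 85.268, -0, 87.261, -4.893], TCP at [186.366, -570.328, 303.892] pointing down, gripper open.
Joint ranges: [-169.43, 169.43], [-51.17, 129.36], [1.28, 143.12], [-76.62, 256.62], [0, 156.53], [-152.29, 152.29]. Speed limits (degrees/s): [136.94, 136.94, 159.86, 180, 180, 180].

## Interface

Orientations are given as [roll, pitch, yaw] about the fixed x, y, z axes, in that order (R = Rz(yaw) Ry(pitch) Rx(roll)).
In Python, from bench import sense, optics, r gives the robot as it stands.
- The arm moves only by the tool servo_tool, never from a script. Its argument "plan" is a list that holds one entry, the list of rows, each a list of 5 numbers: the shift along the world's x, y, z in m, then the turn about the world's z in degrees, then the finger opening in m, from 0 to 0.0854. A call has 1 to 10 rows; each row shifts and turns the commanded pose from where the row before left it; what a row does not reach is not made up. A row lasts 1/10 s, in which the tool goes at most 50 mm and 8.59 degrees, less where a joint would pass 70% of its speed; a pose out of reach is approached as far as the arm can. A call is refused whole if a number of a shift passes 0.05 or a number of a turn 8.59, either way. A call with a gripper value outside its range is refused whole. The fingers move at their own pace and stop on an object; "force" is the grip in N (left out, the last holds). Time passes only in rows, so rows that do not move let the fingers close. It gives the time, the measured TCP pose, the force, the opening and the grip force at its end, in the units of the state.
- sense(): the state, without advancing time (a new reading comes with each control period).
- optics.snapshot(name): name is "side" or "top" or "wrist"; returns a dict with "frame" (420x560x3 uint8, blue, green, red), "fx", "fy", "cx", "cy" (pixels), "cam_to_world" (4x4, takes a point from camera to world coordinates). Camera axes: x right, y down, z forward; pixel columns grow to the right and rows downward; lengths in mm; the calibration is good to about 2 mm. A picture is of the moment at which its call begins. There is no depth.
- r.hand_in(): hands the job in; it is judged then, once.
The state is a dict: "time": time; "joint_pos": joint angles; "qd": joint speeds; "joint_efforts": joint torques, N m; "tool_pos": TCP position; "tcp_rot": TCP orientation; "ft_force": force on the tool from outside, world axes, zero at the start; "wrist_torque": the same for the moment, N m; "finger_gap": finger opening in mm; "grip_force": force on a finger pad.
Only numpy, scipy, OpenCV 4.12 (cv2) and the standard library are available. Lean on these libraries where they do the work, as an engineer would, in place of code of your own. Each camera call takes 0.05 s, during which the arm holds its last target. There are 200 camera calls.

## Task

Get the mitred frame rail ready for planing: swing the shooting board's fence round to its 45 degree line and let go of it, then stand the rail on the bed with its long side flat against the fence and its mitred end flush with the edge of the bed beside the plane. The fence holds only by friction, so load the rail gently enough that it stays at 45 degrees; leave the plane and the square-ended rail where they are.

Things in the scene. Friction and masses are not known exactly. Their poses are not given: they have to be found in the camera images.
- board: Plywood shooting board, screwed to the bench; base 240 (x) x 280 (y) mm. Origin: centre of its underside; at yaw 0 its axes are the world's. Raised bed for y from -75 to +140 mm, its top 30 mm above the bench; runway for the plane for y from -140 to -75, 12 mm above the bench. Scribed lines on the bed, every 5 degrees from 0 to 60, show where the fence's near bottom edge must lie.
- edge (a point): A point on the shooting edge, the straight right-hand top edge of the bed beside the runway: at (72, -75, 30) mm in the board's frame, about where the middle of the mitred end comes to lie. The edge runs along this point's x (the board's x). The 0 (square) and 45 degree lines are scribed long, right across the bed from near the pivot to past the fence's end; the others are short.
- fence (a joint): Angle of the fence, rad, an aluminium bar on the bed turning on an upright bolt at (85, -53) mm in the board's frame. 0: the bar runs along the board's +y, square to the shooting edge; positive swings its free end towards the robot (anticlockwise from above); range 0 to 1.05, 45 degrees is 0.785. Turns stiffly (1.2 N m, about 8 N at the knob) and stays where it is left.
- fence_face (a point): Middle of the fence's working face (its robot side), 11 mm from the bolt's axis, 78 mm along the bar, 10 mm above the bed. The bar is 184 mm long (14 mm of it beyond the bolt), 22 mm wide, 20 mm high; the bolt head stands 7 mm above it. Axes turn with the fence: y along the bar towards the knob, x square to the face pointing into the bar, z up.
- fence_knob (a point): Grip point on the axis of the black upright knob on the fence's free end, 155 mm from the bolt, 42 mm above the bed. The knob is round, 26 mm across, and stands from 23 to 58 mm above the bed.
- rail: Rail to load: dark hardwood, 130 mm long, 28 wide, 44 high, 0.11 kg, standing on the bench; one end square, the other sawn upright at 45 degrees. Origin: centre of the 130 x 28 mm underside; x towards the mitred end, z up. The long side is the +y face (x -65 to +65 mm), which goes against the fence; the short side, -y, ends at x = +37.
- rail_back (a point): Centre of the rail's long (+y) side face: (0, 14, 22) mm in the rail's frame.
- rail_mitre (a point): Centre of the rail's mitred end face: (51, 0, 22) mm in the rail's frame. Loaded, this face lies along the shooting edge.
- square_rail: A second rail of the same stock, 130 x 28 x 44 mm, both ends square: not to be moved. Origin: centre of its underside, x along its length.
- plane: Steel block plane, 160 mm long, lying on its side on the runway at the robot's end, sole against the shooting edge, 44 mm high, reaching 52 mm out from the edge: not to be moved. Origin: middle of its sole, at its underside; x along its length.

How it is judged (in metres and radians):
On the way:
1. The fence stands within 2 degrees of 45 and the robot has let go of it (fingers touch nothing), the rail not yet on the bed (value of joint fence between 0.75 and 0.82 rad and contact force between the fingers and anything else below 0.3 N and distance of rail from where it was at the start of the episode below 0.02 m), for 0.2 s.
At the end, for the whole second after the job is handed in: Fence within 2 degrees of 45 (0.750 to 0.820 rad). Rail at rest, standing on the bed (upright within 2 degrees), its long side along the fence within 2 degrees and no more than 3 mm from its face, the centre of its mitred face within 3.5 mm of the shooting edge (value of joint fence between 0.75 and 0.82 rad and x of rail_back in the frame of fence_face between -0.003 and 0.002 m and y of rail_mitre in the frame of edge between -0.0035 and 0.0035 m and angle between the y axis of rail and the x axis of fence_face, either way round below 0.035 rad and angle between rail's own z axis and vertical below 0.035 rad and z of rail in the frame of edge between -0.002 and 0.003 m and x of rail_mitre in the frame of edge between -0.03 and 0.03 m and linear speed of rail below 0.01 m/s); the robot touches nothing.
It fails at once if the plane is pushed more than 10 mm (distance of plane from where it was at the start of the episode above 0.01 m).
It fails at once if the square-ended rail is moved more than 10 mm (distance of square_rail from where it was at the start of the episode above 0.01 m).
It also fails if it takes over 64 s, if anything falls off the work surface, if the arm or the gripper's body presses on something with over 40 N, if the wrist force passes 120 N, or if a joint passes its speed limit or range.

## Working session

There is one attempt and no reset: what is moved stays moved. The work goes in short steps, Python scripts to look and compute and a tool call to move; the robot and the scene stay as the last step left them, time stands still between calls to the robot, and variables do not carry over. Pictures are saved under pics/ and viewed, at most 10 in all, crops included, and the job is handed in when it is done.

Besides the shell and the picture viewer there is one more tool, called after ">>>" as name([rows], argument=value, ...), one row to a line, values as JSON. servo_tool: Moves the arm, as the interface text tells. Its arguments: {"type":"object","properties":{"plan":{"type":"array"},"force":{"type":"number"}},"required":["plan"]}

```bash
mkdir -p pics
python3 - <<'E'
from bench import sense,optics,r
import cv2,numpy as np,pickle
s=sense();print(s['time'],s['tool_pos'],s['tcp_rot'],s['finger_gap'])
for n in('top','side'):
    d=optics.snapshot(n);cv2.imwrite(f'pics/{n}0.png',d['frame']);pickle.dump(d,open(f'{n}0.pkl','wb'))
    print(n,d['fx'],d['cx'],d['cy'],np.round(d['cam_to_world'],3).tolist())
E
```

```text
0.0 [ 186.27589508 -569.91391816  302.84316326] [-1.79894205e+02 -8.88032657e-03  1.80951229e+01] 85.59885180089552
top 423.13347833881414 278.5847093566321 214.86299913024484 [[-0.005, -0.986, 0.164, 353.919], [-0.999, -0.001, -0.033, 100.058], [0.032, -0.164, -0.986, 1097.416], [0.0, 0.0, 0.0, 1.0]]
side 405.8559516496224 275.92316824328026 205.54241878580106 [[-0.992, -0.071, 0.103, 446.754], [-0.124, 0.458, -0.88, 824.152], [0.016, -0.886, -0.463, 463.548], [0.0, 0.0, 0.0, 1.0]]
```

View pics/top0.png

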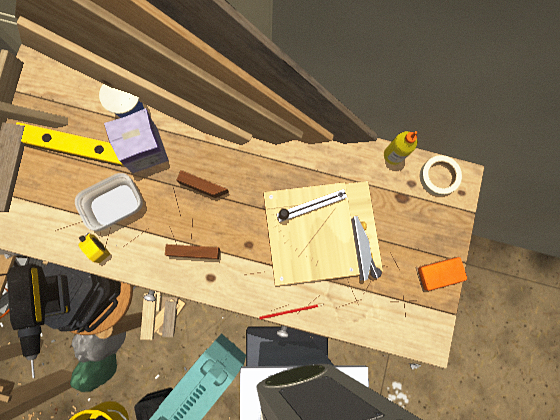

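View pics/side0.png

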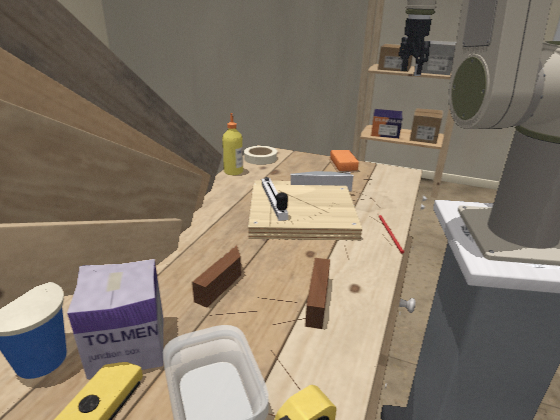

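The top view shows the board with corners near (264,192), (368,182), (380,277) and (275,286). The fence runs from the knob at (284,214) to the bolt at (343,195), and the rails are at (203,184) and (192,252). I'll zoom in to tell the rails apart and get exact pixels.

Run:
```python
import cv2,numpy as np
t=cv2.imread('pics/top0.png')
a=cv2.resize(t[165:265,160:235],None,fx=5,fy=5,interpolation=cv2.INTER_CUBIC)
b=cv2.resize(t[175:295,258:388],None,fx=3.2,fy=3.2,interpolation=cv2.INTER_CUBIC)
h=max(a.shape[0],b.shape[0]);o=np.zeros((h,a.shape[1]+b.shape[1],3),np.uint8)
o[:a.shape[0],:a.shape[1]]=a;o[:b.shape[0],a.shape[1]:]=b
print(a.shape,b.shape);cv2.imwrite('pics/z0.png',o)
```

```text
(500, 375, 3) (384, 416, 3)
```

View pics/z0.png

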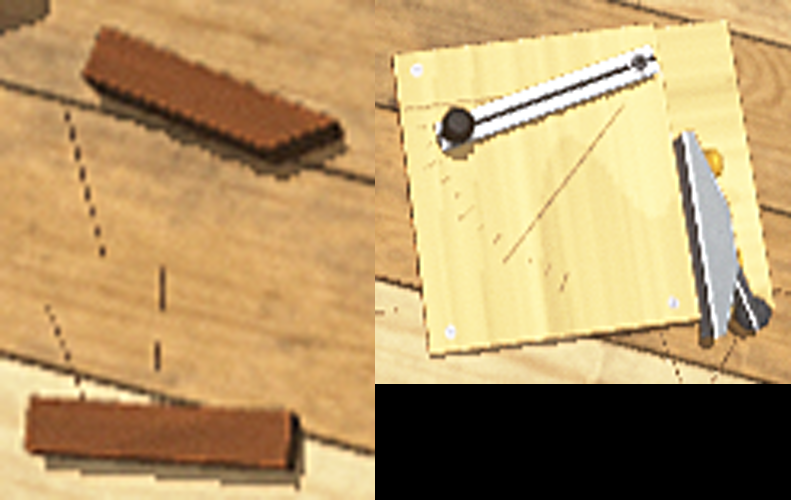

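The mitred rail is the far one. Its top corners in the zoom are about (105,28), (343,122), (275,153) and (85,72). The bed corners are (394,57), (430,355) and (700,322), with the bolt at (641,62) and the knob at (457,122).

```bash
cat > h.py <<'E'
import numpy as np
from scipy.optimize import least_squares
def ray(d,u,v,z):
    M=np.array(d['cam_to_world']);q=M[:3,:3]@[(u-d['cx'])/d['fx'],(v-d['cy'])/d['fy'],1];c=M[:3,3]
    return (c+q*(z-c[2])/q[2])[:2]
def proj(d,P):
    M=np.linalg.inv(d['cam_to_world']);p=M[:3,:3]@P+M[:3,3];return np.array([d['fx']*p[0]/p[2]+d['cx'],d['fy']*p[1]/p[2]+d['cy']])
def place(p,b):
    c,s=np.cos(p[2]),np.sin(p[2]);return np.array([p[0]+c*b[0]-s*b[1],p[1]+s*b[0]+c*b[1],b[2]])
def fit(d,B,uv,x0):
    f=least_squares(lambda p:np.concatenate([proj(d,place(p,b))-q for b,q in zip(B,uv)]),x0,x_scale=[1,1,.01]);return f.x,f.fun.reshape(-1,2)
E
python3 - <<'E'
from h import *;import pickle
d=pickle.load(open('top0.pkl','rb'))
A=lambda x,y:np.array([160+(x+.5)/5-.5,165+(y+.5)/5-.5])
B=lambda x,y:np.array([258+(x-375+.5)/3.2-.5,175+(y+.5)/3.2-.5])
b,e=fit(d,[(120,140,30),(-120,140,30),(-120,-75,30),(120,-140,12),(-120,-140,12),(85,-53,57)],
 [B(394,57),B(430,355),B(700,322),B(727,22),B(773,305),B(641,62)],[500,0,0]);print('board',b[:2],np.degrees(b[2]),e.round(1).tolist())
ra,e=fit(d,[(-65,14,44),(65,14,44),(37,-14,44),(-65,-14,44)],[A(105,28),A(343,122),A(275,153),A(85,72)],[500,200,-1.8]);print('rail',ra[:2],np.degrees(ra[2]),e.round(1).tolist())
k=ray(d,*B(457,122),88);p=place(b,(85,-53,0))[:2];print('knob',k,'bolt',p)
v=k-p;print(np.linalg.norm(v),'fence',np.degrees(np.arctan2(v[1],v[0])-b[2])-90)
for th in (0,16,45): 
    t=np.radians(th);print(th,place(b,(85-155*np.sin(t),-53+155*np.cos(t),0)))
E
```

```text
board [489.70830163 -48.96459203] 7.085592510440622 [[-0.6, -0.4], [-0.1, 0.0], [0.3, -0.8], [0.0, -0.5], [0.8, 1.5], [-0.3, 0.1]]
rail [607.96080982 258.22323459] -112.30072088072903 [[0.7, -0.3], [0.1, -0.1], [-0.9, -0.4], [0.1, 0.8]]
knob [527.3164269   55.23521814] bolt [580.5968085 -91.0749152]
155.70951860018602 fence 12.924036656745542
0 [561.47725735  62.7413478    0.        ]
16 [519.82040832  51.51270411   0.        ]
45 [458.31272161   4.17004315   0.        ]
```

>>> servo_tool([
  [[0.021,0.039,0,6,0.07],[0.021,0.039,0,6,0.07],[0.021,0.039,0,6,0.07],[0.021,0.039,0,6,0.07],[0.021,0.039,0,6,0.07],[0.021,0.039,0,6,0.07],[0.021,0.039,0,6,0.07],[0.021,0.039,0,6,0.07],[0.021,0.039,0,6,0.07],[0.021,0.039,0,6,0.07]],
], force=60)

```text
time: 1.1
tool_pos: [396.7, -178.6, 303.7]
tcp_rot: [180.0, -0.0, 78.3]
ft_force: [1.0, -0.3, 0.5]
finger_gap: 70.0
grip_force: 0.0
```

>>> servo_tool([
  [[0.0217,0.039,0,5.3,0.06],[0.0217,0.039,0,5.3,0.06],[0.0217,0.039,0,5.3,0.06],[0.0217,0.039,0,5.3,0.06],[0.0217,0.039,0,5.3,0.06],[0.0217,0.039,0,5.3,0.06],[0,0,0,0,0.06],[0,0,0,0,0.06]],
])

```text
time: 1.9
tool_pos: [526.4, 54.5, 303.1]
tcp_rot: [-179.9, -0.0, 110.0]
ft_force: [0.1, -1.4, -0.4]
finger_gap: 60.1
grip_force: 0.0
```

```bash
cat > snap.py <<'E'
import sys,cv2,pickle
from bench import sense,optics
n,o=sys.argv[1:];d=optics.snapshot(n);cv2.imwrite(f'pics/{o}.png',d['frame']);pickle.dump(d,open(o+'.pkl','wb'))
s=sense();print(s['time'],s['tool_pos'].round(1) if hasattr(s['tool_pos'],'round') else s['tool_pos'],s['tcp_rot'])
E
python3 snap.py wrist w1
```

```text
1.95 [526.2  53.6 303.3] [-1.79914285e+02 -2.01289099e-03  1.09896932e+02]
```

View pics/w1.png

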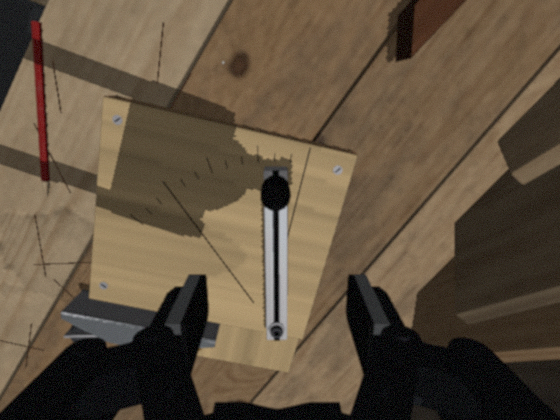

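The wrist view shows the knob top at (275,192), the bolt at (277,331), the bed corners at (105,96), (356,154) and (90,300), and the 45° line from (165,182) to (253,302).

Run:
```python
from h import *;import pickle
d=pickle.load(open('w1.pkl','rb'))
k=ray(d,275,192,88);bo=ray(d,277,331,57);l0=ray(d,165,182,30);l1=ray(d,253,302,30)
b,e=fit(d,[(-120,140,30),(120,140,30),(-120,-75,30),(85,-53,57)],[(105,96),(356,154),(90,300),(277,331)],[490,-49,.12]);print('board',b[:2],np.degrees(b[2]),e.round(1).tolist())
an=lambda v:np.degrees(np.arctan2(v[1],v[0]))
print('knob',k,'bolt',bo,np.linalg.norm(k-bo),'fence dir',an(k-bo),'line dir',an(l0-l1))
u=(l0-l1)/np.linalg.norm(l0-l1);w=bo-l1;print('bolt-line dist',u[0]*w[1]-u[1]*w[0])
print('knob target',bo+155*u)
for t in np.radians([13,21,29,37,45]):print(place([*b[:2],b[2]],(85-155*np.sin(t),-53+155*np.cos(t),0))[:2])
```

```text
board [490.61006473 -49.83531052] 7.455898785311 [[-2.8, 0.1], [2.7, -0.0], [-0.7, -1.0], [1.0, 1.8]]
knob [524.67934691  57.84605419] bolt [580.04557852 -89.58895174] 157.48809661706545 fence dir 110.58265117898611 line dir 141.5877776505329
bolt-line dist -13.24225281334701
knob target [458.59363343   6.71486455]
[527.59845507  53.86858784]
[507.91409474  44.91619959]
[489.66723288  33.3114019 ]
[473.21302391  19.28006896]
[458.87173029   3.0953047 ]
```

>>> servo_tool([
  [[0,0.002,-0.035,0,0.06],[0,0,-0.035,0,0.06],[0,0,-0.035,0,0.06],[0,0,-0.035,0,0.06],[0,0,-0.034,0,0.06],[0,0,0,0,0.06],[0,0,0,0,0.02],[0,0,0,0,0.02],[0,0,0,0,0.02],[0,0,0,0,0.02]],
], force=60)

```text
time: 2.95
tool_pos: [527.5, 55.1, 132.8]
tcp_rot: [179.9, 0.1, 109.9]
ft_force: [-5.2, -2.6, 5.6]
finger_gap: 24.0
grip_force: 58.8
```

>>> servo_tool([
  [[0,0,0,0,0.02],[0,0,0,0,0.02],[0,0,0,0,0.02]],
])

```text
time: 3.25
tool_pos: [527.5, 55.1, 132.8]
tcp_rot: [179.9, 0.1, 109.9]
ft_force: [-5.7, -3.3, 5.6]
finger_gap: 23.5
grip_force: 58.8
```

>>> servo_tool([
  [[-0.01,-0.0041,0,4,0.02],[-0.0098,-0.0047,0,4,0.02],[-0.0093,-0.0055,0,4,0.02],[-0.009,-0.006,0,4,0.02],[-0.0085,-0.0067,0,4,0.02],[-0.0081,-0.0072,0,4,0.02],[-0.0075,-0.0078,0,4,0.02],[-0.0069,-0.0083,0,4,0.02],[0,0,0,0,0.02],[0,0,0,0,0.02]],
])

```text
time: 4.25
tool_pos: [457.6, 5.8, 132.7]
tcp_rot: [179.9, -0.0, 141.9]
ft_force: [-12.2, 5.1, 13.9]
finger_gap: 23.8
grip_force: 62.6
```

Now I'll release, rise and check.

>>> servo_tool([
  [[0,0,0,0,0.06],[0,0,0,0,0.06],[0,0,0,0,0.06],[0,0,0.035,0,0.06],[0,0,0.035,0,0.06],[0,0,0.035,0,0.06],[0,0,0.035,0,0.06],[0,0,0.03,0,0.06],[0,0,0,0,0.06],[0,0,0,0,0.06]],
])

```text
time: 5.25
tool_pos: [458.0, 5.3, 301.0]
tcp_rot: [179.9, 0.1, 141.9]
ft_force: [-0.3, 1.4, -0.9]
finger_gap: 59.9
grip_force: 0.0
```

```bash
python3 snap.py wrist w2; python3 snap.py top t2
```

```text
5.3 [457.4   5.3 299.6] [-1.79996853e+02  3.47033347e-03  1.41890153e+02]
5.35 [457.1   5.4 298.8] [-1.79954171e+02 -6.98836219e-02  1.41889360e+02]
```

View pics/w2.png

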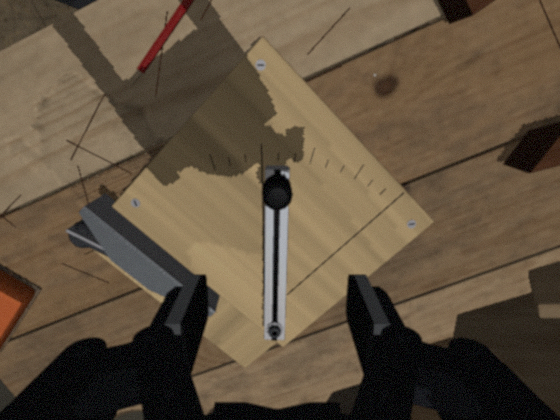

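Run:
```python
import cv2,numpy as np
t=cv2.imread('pics/w2.png')
a=cv2.resize(t[138:218,240:320],None,fx=5,fy=5,interpolation=cv2.INTER_CUBIC);b=cv2.resize(t[268:348,240:320],None,fx=5,fy=5,interpolation=cv2.INTER_CUBIC)
o=np.hstack([a,b]);o=cv2.convertScaleAbs(o,alpha=1.6,beta=20);cv2.imwrite('pics/z2.png',o)
```

```text
(no output)
```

View pics/z2.png

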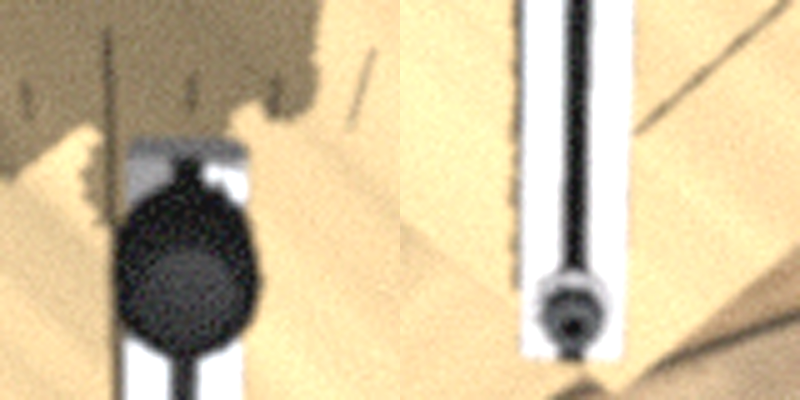

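Run:
```python
from h import *;import pickle
d=pickle.load(open('w2.pkl','rb'))
Z=lambda x,y,y0:(240+(x+.5)/5-.5,y0+(y+.5)/5-.5)
an=lambda a,b:np.degrees(np.arctan2(*(a-b)[::-1]))
l0=ray(d,*Z(107,40,138),30);l1=ray(d,*Z(110,190,138),30);l2=ray(d,*Z(115,100,268),30)
e0=ray(d,*Z(122,170,138),50);e1=ray(d,*Z(121,300,268),50);f0=ray(d,*Z(247,170,138),50);f1=ray(d,*Z(228,300,268),50)
bo=ray(d,*Z(172,308,268),57);k=ray(d,*Z(185,280,138),88)
print('line',an(l0,l1),an(l0,l2),'fence L',an(e0,e1),'R',an(f0,f1),'axis',an(k,bo),'knob',k,'bolt',bo,np.linalg.norm(k-bo))
n=lambda p:(lambda u:u[0]*(l0-p)[1]-u[1]*(l0-p)[0])((e0-e1)/np.linalg.norm(e0-e1));print('line off face',n(e0),'face-bolt')
# bed corners: far(-120,140)(264,38) left, (-120,-75)(113,204), (120,140)(433,220)
b,r=fit(d,[(-120,140,30),(-120,-75,30),(120,140,30),(85,-53,57)],[(264,38),(113,204),(433,220),Z(172,308,268)],[490,-49,.12]);print(b[:2],np.degrees(b[2]),r.round(1).tolist())
```

```text
line 142.22668130082297 141.72354149643664 fence L 141.15618889484662 R 141.14057110152342 axis 140.89208870001917 knob [457.42244267   7.21236824] bolt [576.43773138 -89.53602313] 153.37825849888694
line off face 3.4535402370751953 face-bolt
[489.26864899 -49.56230932] 6.886971463291964 [[-0.3, -3.8], [-2.1, 1.1], [2.3, 1.8], [0.3, 3.5]]
```

The fence stands at about 44.4°, with its edge nearly on the long scribed line, so it is in tolerance and I've let go of it. Next is the mitred rail.

>>> servo_tool([
  [[0.017,0.0286,0,-8.2,0.06],[0.017,0.0286,0,-8.2,0.06],[0.017,0.0286,0,-8.2,0.06],[0.017,0.0286,0,-8.2,0.06],[0.017,0.0286,0,-8.2,0.06],[0.017,0.0286,-0.02,-8.2,0.06],[0.017,0.0286,-0.02,-8.2,0.06],[0.017,0.0286,-0.02,-8.2,0.06],[0.017,0.0286,-0.02,-8.2,0.06],[0,0,0,0,0.06]],
])

```text
time: 6.35
tool_pos: [608.4, 265.0, 211.7]
tcp_rot: [-179.5, 0.4, 67.9]
ft_force: [-0.4, -0.6, -1.4]
finger_gap: 59.7
grip_force: 0.0
```

```bash
python3 snap.py wrist w3
```

```text
6.4 [608.6 263.6 214.1] [-179.61933738    0.32003396   68.19317282]
```

View pics/w3.png

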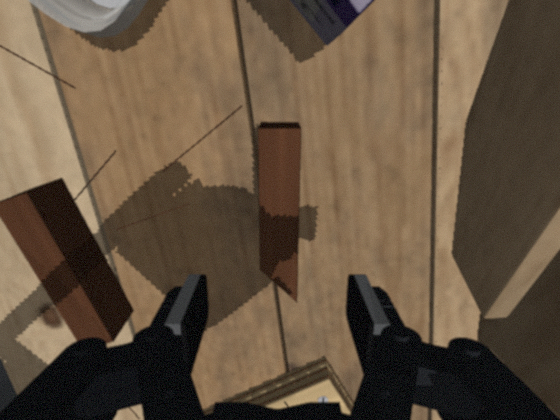

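The rail's top corners are at (259,127), (300,127), (297,300) and (261,270). The pads straddle it and the way down is clear.

Run:
```python
from h import *;import pickle
from bench import sense
d=pickle.load(open('w3.pkl','rb'))
ra,e=fit(d,[(-65,14,44),(65,14,44),(37,-14,44),(-65,-14,44)],[(300,127),(297,300),(261,270),(259,127)],[608,258,-1.96]);print('rail',ra[:2],np.degrees(ra[2]),e.round(1).tolist(),place(ra,(-5,0,0)))
print(sense()['tool_pos'],sense()['tcp_rot'])
```

```text
rail [607.967948   259.91755315] -111.97613126939974 [[1.4, -0.6], [0.9, 2.5], [-0.8, -0.7], [-1.5, -0.5]] [609.83904954 264.5542523    0.        ]
[608.57306714 263.58359485 214.0880093 ] [-179.61933738    0.32003396   68.19317282]
```

>>> servo_tool([
  [[0.001,0.001,-0.03,0,0.06],[0,0,-0.03,0,0.06],[0,0,-0.03,0,0.06],[0,0,-0.024,0,0.06],[0,0,0,0,0.06],[0,0,0,0,0.06],[0,0,0,0,0.06]],
])

```text
time: 7.1
tool_pos: [612.7, 263.8, 108.4]
tcp_rot: [179.9, -0.1, 68.1]
ft_force: [0.2, -0.7, -0.2]
finger_gap: 59.7
grip_force: 0.0
```

>>> servo_tool([
  [[-0.001,0.001,-0.009,0,0.06],[0,0,0,0,0.02],[0,0,0,0,0.02],[0,0,0,0,0.02],[0,0,0,0,0.02],[0,0,0,0,0.02],[0,0,0,0,0.02],[0,0,0,0,0.02]],
], force=40)

```text
time: 7.9
tool_pos: [610.6, 264.9, 97.2]
tcp_rot: [180.0, -0.0, 68.1]
ft_force: [-0.2, 0.2, 2.1]
finger_gap: 27.2
grip_force: 40.5
```

```bash
python3 -c "
from bench import sense
s=sense();print(s['tool_pos'],s['tcp_rot'],s['finger_gap'],s['grip_force'],s['ft_force'])"
```

```text
[610.61272724 264.8720362   97.17780908] [ 1.79985381e+02 -1.75958542e-02  6.80970646e+01] 27.205749266231926 40.52849410101771 [-0.21391641  0.24731285  2.08376595]
```

>>> servo_tool([
  [[0,0,0.035,0,0.02],[0,0,0.035,0,0.02],[0,0,0.035,0,0.02],[-0.009,-0.035,0,7.4,0.02],[-0.009,-0.035,0,7.4,0.02],[-0.009,-0.035,0,7.4,0.02],[-0.009,-0.035,0,7.4,0.02],[-0.009,-0.035,0,7.4,0.02],[-0.009,-0.035,0,7.4,0.02],[-0.009,-0.035,0,7.4,0.02]],
])

```text
time: 8.9
tool_pos: [546.7, 18.4, 201.5]
tcp_rot: [-180.0, -0.0, 120.2]
ft_force: [1.1, -0.2, -0.9]
finger_gap: 27.1
grip_force: 40.2
```

>>> servo_tool([
  [[-0.009,-0.034,0,7.2,0.02],[-0.009,-0.034,0,7.2,0.02],[-0.009,-0.034,0,7.2,0.02],[0,0,0,0,0.02],[0,0,0,0,0.02]],
])

```text
time: 9.4
tool_pos: [520.1, -82.9, 201.6]
tcp_rot: [180.0, -0.0, 141.3]
ft_force: [0.0, 1.0, -1.4]
finger_gap: 27.6
grip_force: 40.2
```

```bash
python3 snap.py top t3; python3 -c "
import cv2
t=cv2.imread('pics/t3.png');cv2.imwrite('pics/z3.png',cv2.resize(t[165:285,250:400],None,fx=5,fy=5,interpolation=cv2.INTER_CUBIC))"
```

```text
9.45 [520.4 -82.1 201.7] [ 1.79989218e+02 -2.90820817e-02  1.41347157e+02]
```

>>> servo_tool([
  [[0,0,-0.025,0,0.02],[0,0,-0.025,0,0.02],[0,0,-0.015,0,0.02],[0,0,-0.006,0,0.02],[0,0,0,0,0.02],[0,0,0,0,0.02]],
])

```text
time: 10.05
tool_pos: [521.1, -82.1, 131.8]
tcp_rot: [180.0, 0.1, 141.5]
ft_force: [-0.3, 0.3, -0.9]
finger_gap: 27.4
grip_force: 40.2
```

```bash
python3 snap.py wrist w4; python3 -c "
from bench import sense
s=sense();print(s['ft_force'])"
```

```text
10.1 [521.4 -82.3 132.2] [1.79952674e+02 1.02503417e-01 1.41496065e+02]
[-0.56183341  0.46381492 -0.93558559]
```

View pics/w4.png

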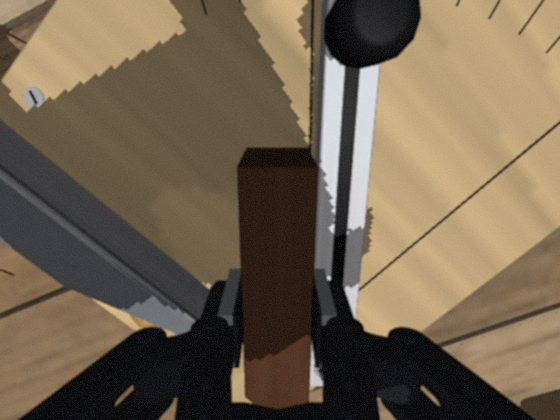

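The rail stands beside the fence with its square end near (240–314,165) and a few mm of gap to the face. I'll lower it and creep towards the fence, watching the force.

>>> servo_tool([
  [[0,0,-0.0035,0,0.02],[0.0006,0.0008,0,0,0.02],[0.0006,0.0008,0,0,0.02],[0.0006,0.0008,0,0,0.02],[0,0,0,0,0.02],[0,0,0,0,0.02]],
])

```text
time: 10.7
tool_pos: [522.3, -79.8, 127.4]
tcp_rot: [180.0, 0.0, 141.5]
ft_force: [0.2, -0.5, -1.1]
finger_gap: 27.2
grip_force: 40.2
```

Run:
```python
from h import *;import pickle
d=pickle.load(open('w4.pkl','rb'))
p=ray(d,240,166,79);q=ray(d,314,164,79);m=(p+q)/2;x=np.array([np.cos(np.radians(-38.5)),np.sin(np.radians(-38.5))])
print('end mid',m,'width',np.linalg.norm(p-q),'rail centre',m+65*x,'tcp offset along',([521.4,-82.3]-(m+65*x))@x)
```

```text
end mid [476.66734709 -45.31285059] width 25.23207812669714 rail centre [527.53687728 -85.77630197] tcp offset along -6.9668190808103425
```

>>> servo_tool([
  [[0.0006,0.0008,0,0,0.02],[0,0,0,0,0.02],[0.0006,0.0008,0,0,0.02],[0,0,0,0,0.02],[0,0,0,0,0.02]],
])

```text
time: 11.2
tool_pos: [522.8, -79.0, 127.3]
tcp_rot: [-179.9, -0.0, 141.5]
ft_force: [-5.2, -6.8, 1.5]
finger_gap: 27.2
grip_force: 40.7
```

Contact at about 8.5 N along the face normal, well under what would turn the fence. I'll ease off, release, and lift to check.

>>> servo_tool([
  [[-0.0002,-0.0002,-0.0005,0,0.02],[0,0,0,0,0.028],[0,0,0,0,0.036],[0,0,0,0,0.05],[0,0,0,0,0.055],[0,0,0.02,0,0.055],[0,0,0.03,0,0.055],[0,0,0.035,0,0.055],[0,0,0.035,0,0.055],[0,0,0,0,0.055]],
])

```text
time: 12.2
tool_pos: [526.1, -78.9, 253.3]
tcp_rot: [179.7, 0.5, 141.5]
ft_force: [1.1, -0.4, 0.2]
finger_gap: 54.8
grip_force: 0.0
```

>>> servo_tool([
  [[-0.022,0.017,0.025,0,0.055],[-0.022,0.017,0.025,0,0.055],[-0.022,0.017,0.025,0,0.055],[0,0,0,0,0.055],[0,0,0,0,0.055]],
])

```text
time: 12.7
tool_pos: [457.5, -27.1, 322.4]
tcp_rot: [179.9, 0.1, 141.5]
ft_force: [-0.1, 0.3, -0.6]
finger_gap: 54.9
grip_force: 0.0
```

```bash
python3 snap.py wrist w5; python3 snap.py side s5; python3 snap.py top t5
python3 - <<'E'
import cv2,numpy as np
t=cv2.imread('pics/w5.png');cv2.imwrite('pics/w5b.png',cv2.resize(t[140:370,90:410],None,fx=2.5,fy=2.5,interpolation=cv2.INTER_CUBIC))
E
```

```text
12.75 [457.4 -27.4 321.3] [1.79999938e+02 1.16805021e-02 1.41520679e+02]
12.8 [457.3 -27.6 320.7] [-1.79961576e+02 -6.31918644e-02  1.41491611e+02]
12.85 [457.2 -27.7 320.5] [-1.79939075e+02 -1.03870115e-01  1.41478420e+02]
```

View pics/w5b.png

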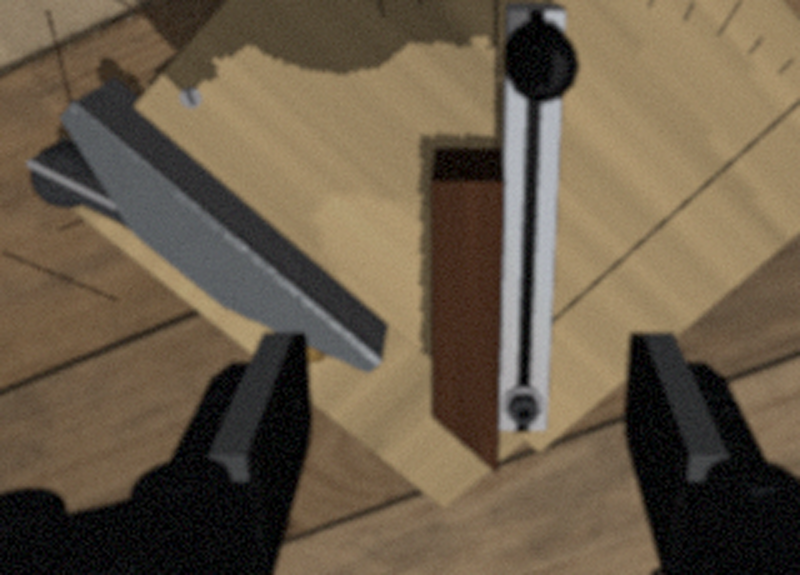

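The rail sits flush along the fence. Its mitre top corners are at (432,415) and (497,467). The shooting edge, seen as the foot of the plane's sole, runs from (135,105) to (388,325).

Run:
```python
from h import *;import pickle
d=pickle.load(open('w5.pkl','rb'))
C=lambda x,y:(90+(x+.5)/2.5-.5,140+(y+.5)/2.5-.5)
an=lambda a,b:np.degrees(np.arctan2(*(a-b)[::-1]))
e0=ray(d,*C(135,105),30);e1=ray(d,*C(388,325),30)
m0=ray(d,*C(432,415),74);m1=ray(d,*C(497,467),74)
u=(e1-e0)/np.linalg.norm(e1-e0);n=np.array([-u[1],u[0]])
print('edge yaw',an(e1,e0),'mitre yaw',an(m1,m0),'len',np.linalg.norm(m1-m0),'corner off edge (+=in over bed)',(m0-e0)@n,(m1-e0)@n)
f0=ray(d,*C(503,100),50);f1=ray(d,*C(498,430),50);k=ray(d,*C(541,62),88);bo=ray(d,*C(523,405),57)
print('fence',an(f0,f1),'axis',an(k,bo),'knob',k,'bolt',bo,'bolt off edge (22)',(bo-e0)@n)
s0=ray(d,*C(432,180),74);s1=ray(d,*C(501,180),74)
print('rail sides',an(s0,m0),an(s1,m1))
# predicted mitre from known rail centre seen from square end
```

```text
edge yaw 6.528585035539387 mitre yaw 8.324443082248726 len 36.56315960436416 corner off edge (+=in over bed) 2.4066091237271614 3.552443845224247
fence 141.42334213641163 axis 141.09378421377014 knob [457.14890993   6.48222302] bolt [576.97709642 -90.22839994] bolt off edge (22) 24.88982872401535
rail sides 140.81314717272224 141.47303039997055
```

Read against the bolt (24.9 mm where 22 is known), the mitre looks flush to within about 1.5 mm. I'll take one last picture from straight above the mitre, where parallax vanishes.

Run:
```python
import pickle,numpy as np
from bench import sense
d=pickle.load(open('w5.pkl','rb'));M=d['cam_to_world'];print(np.round(M,3)[:3],np.array([567.4,-114.5])-M[:2,3], sense()['tool_pos'])
```

```text
[[ 6.22000e-01  7.40000e-01  2.55000e-01  3.93409e+02]
 [ 7.83000e-01 -5.88000e-01 -2.01000e-01  2.48880e+01]
 [ 1.00000e-03  3.25000e-01 -9.46000e-01  3.91839e+02]] [ 173.99112851 -139.38765575] [457.17661908 -27.65711653 320.45008011]
```

>>> servo_tool([
  [[0.031,-0.025,0,0,0.08],[0.031,-0.025,0,0,0.08],[0.031,-0.025,0,0,0.08],[0.031,-0.025,0,0,0.08],[0.031,-0.025,0,0,0.08],[0,0,0,0,0.08],[0,0,0,0,0.08],[0,0,0,0,0.08]],
])

```text
time: 13.65
tool_pos: [611.8, -152.2, 320.9]
tcp_rot: [-180.0, -0.1, 141.5]
ft_force: [0.2, -0.1, 0.1]
finger_gap: 79.7
grip_force: 0.0
```

```bash
python3 snap.py wrist w6
python3 - <<'E'
import cv2,pickle
from h import *
d=pickle.load(open('w6.pkl','rb'));print(proj(d,np.array([567.4,-114.5,74])))
cv2.imwrite('pics/w6b.png',cv2.resize(cv2.convertScaleAbs(d['frame'][195:420,140:460],alpha=1.5,beta=15),None,fx=2.5,fy=2.5,interpolation=cv2.INTER_CUBIC))
E
```

```text
13.7 [ 611.8 -152.   321.7] [-1.79997896e+02 -2.85851406e-02  1.41507915e+02]
[277.87455163 119.27836342]
```

View pics/w6b.png

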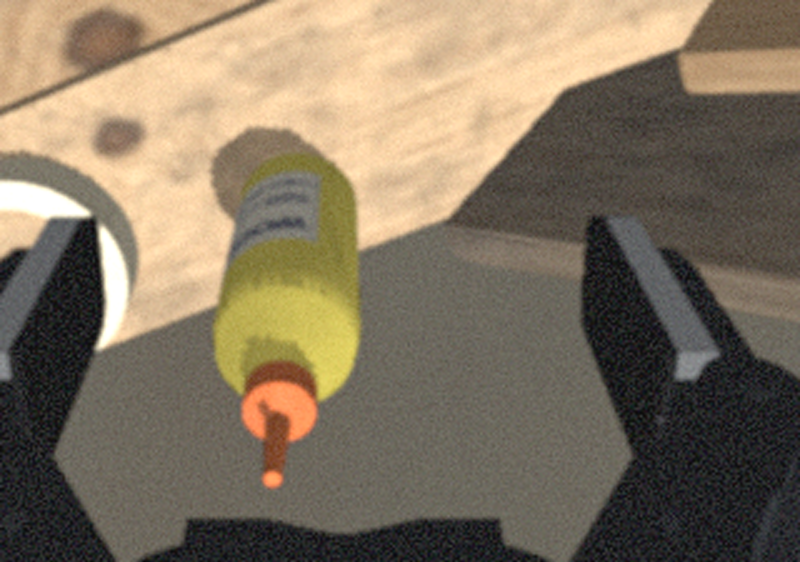

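The bottle is behind the target. The mitre itself is near (278,119), outside my crop, so I'll measure it numerically from this near-overhead frame instead of viewing again.

Run:
```python
from h import *;import pickle,cv2
d=pickle.load(open('w6.pkl','rb'));print('cam',d['cam_to_world'][:3,3].round(1))
b=[489.9,-49.5,np.radians(7.1)];F=cv2.GaussianBlur(d['frame'],(3,3),0).astype(np.float32)
def rect(xs,ys,z):
    m=np.array([[proj(d,place(b,(x,y,z))) for x in xs] for y in ys],np.float32)
    return cv2.remap(F,m[...,0],m[...,1],cv2.INTER_LINEAR)
ys=np.arange(-95,-55,1.)
for a,c in((38,48),(106,116)):
    p=rect(np.arange(a,c,1.),ys,30).mean(2).mean(1);print('bed x',a,c);print(dict(zip(ys.astype(int).tolist(),p.round().astype(int).tolist())))
print('rail top z74, red channel by column')
for x in (58,64,70,76,82,86):
    p=rect([x-1,x,x+1],ys,74).mean(1);print(x,p[:,2].round().astype(int).tolist())
for x in (-40,0,20,30): # plane sole top edge
    p=rect([x-1,x,x+1],ys,56).mean(2).mean(1);print('plane',x,p.round().astype(int).tolist())
# bolt: dark head near nominal z57
```

```text
cam [ 548.  -100.2  390.7]
bed x 38 48
{-95: 85, -94: 85, -93: 85, -92: 86, -91: 86, -90: 86, -89: 85, -88: 86, -87: 86, -86: 86, -85: 85, -84: 85, -83: 86, -82: 85, -81: 86, -80: 86, -79: 85, -78: 85, -77: 84, -76: 81, -75: 81, -74: 82, -73: 81, -72: 76, -71: 71, -70: 65, -69: 60, -68: 55, -67: 53, -66: 54, -65: 54, -64: 54, -63: 56, -62: 59, -61: 61, -60: 62, -59: 61, -58: 61, -57: 61, -56: 61}
bed x 106 116
{-95: 152, -94: 152, -93: 152, -92: 153, -91: 153, -90: 152, -89: 152, -88: 152, -87: 152, -86: 151, -85: 151, -84: 148, -83: 144, -82: 142, -81: 138, -80: 132, -79: 126, -78: 124, -77: 121, -76: 116, -75: 116, -74: 123, -73: 132, -72: 139, -71: 144, -70: 149, -69: 155, -68: 160, -67: 164, -66: 166, -65: 167, -64: 167, -63: 167, -62: 168, -61: 168, -60: 168, -59: 169, -58: 169, -57: 169, -56: 169}
rail top z74, red channel by column
58 [91, 91, 91, 91, 91, 91, 91, 90, 91, 92, 91, 91, 90, 90, 90, 89, 92, 106, 128, 134, 107, 68, 53, 58, 69, 81, 86, 86, 85, 83, 83, 84, 84, 83, 83, 84, 85, 85, 85, 85]
64 [93, 94, 93, 92, 93, 92, 93, 93, 93, 93, 93, 93, 93, 93, 93, 101, 121, 149, 16
[... 855 characters left out ...]
, 119, 119, 120, 119, 119, 119, 120, 120, 120, 120, 121, 132, 156, 176, 165, 121, 87, 95, 119, 132, 143, 151, 152, 150, 150, 149, 149, 150, 150, 151, 151, 151, 152, 153, 153, 145, 121, 96]
plane 0 [65, 64, 63, 63, 63, 63, 64, 63, 63, 63, 62, 62, 63, 67, 77, 85, 83, 70, 64, 69, 76, 79, 83, 87, 89, 89, 89, 88, 88, 89, 90, 90, 90, 90, 91, 91, 92, 92, 91, 91]
plane 20 [92, 91, 92, 93, 93, 92, 86, 75, 67, 64, 64, 63, 64, 67, 76, 85, 83, 72, 64, 69, 79, 83, 86, 88, 89, 88, 88, 88, 87, 88, 89, 90, 90, 91, 91, 90, 95, 113, 138, 154]
plane 30 [84, 84, 85, 85, 85, 84, 84, 85, 85, 84, 84, 84, 83, 83, 83, 83, 83, 84, 84, 82, 80, 80, 85, 88, 89, 89, 89, 89, 89, 88, 89, 90, 90, 91, 93, 95, 97, 94, 90, 85]
```

Run:
```python
from h import *;import pickle
d=pickle.load(open('w2.pkl','rb'))
Z=lambda x,y,y0:np.array([240+(x+.5)/5-.5,y0+(y+.5)/5-.5])
# unknown bolt xy, line dir a, fence dir f (world); points measured as column at given row
meas=[('f',-11,50,Z(122,170,138)),('f',-11,50,Z(121,300,268)),('f',11,50,Z(247,170,138)),('f',11,50,Z(228,300,268)),('f',0,58,Z(185,280,138)+0*1),
      ('l',-11,30,Z(107,40,138)),('l',-11,30,Z(110,190,138)),('l',-11,30,Z(115,100,268))]
def res(p,m):
    o=[]
    for k,x,z,q in m:
        a=p[3] if k=='f' else p[2];w=ray(d,*q,88 if x==0 else z)-p[:2]
        o.append(w@[np.sin(a),-np.cos(a)]-x)
    return o+[.01*(p[0]-579.5)]
for m in(meas,meas[:4]+meas[5:],meas[:4]+meas[5:7]):
    s=least_squares(lambda p:res(p,m),[579,-90,2.48,2.48],x_scale=[1,1,.01,.01]);print(s.x[:2],np.degrees(s.x[2:]),'fence=',45+np.degrees(s.x[3]-s.x[2]),np.round(s.fun,2))
```

```text
[ 631.33694531 -133.47863937] [141.9193062  141.05085652] fence= 44.13155031685019 [-0.32 -0.01  0.13  0.39  0.09  0.03  0.19 -0.48  0.52]
[ 631.33558602 -133.46482178] [141.92197035 141.06332158] fence= 44.14135122364149 [-0.28 -0.01  0.17  0.39  0.03  0.19 -0.49  0.52]
[580.01927019 -91.75734052] [142.27662782 141.14777792] fence= 43.871150097138404 [-0.22 -0.2   0.22  0.2   0.01 -0.01  0.01]
```

```bash
python3 -c "
from bench import r
print(r.hand_in())"
```

```text
the job is handed in; nothing more can be done
None
```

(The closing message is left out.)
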